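Hold a bird carving blank in the corner of the bench stops

TASK

Slide the carving blank with the half-carved bird along the bench, keeping it flat on the bench top, into the inner corner of the two wooden stops: the block's tail end flush against the short end stop and its long side flush against the longer side stop, as if ready to be carved. Press it firmly against both stops at once and finish while still holding it pressed there; do not let go. Leave the other things on the bench where they are.

Things in the scene. Friction and masses are not known exactly. Their poses are not given: they have to be found in the camera images.
- blank_center (a point): Loose carving blank of pale wood, 0.2-0.45 kg: base block 130 (x) x 84 (y) x 26 mm high; on its middle a half-carved bird whose flat-sided body, 84 (x) x 40 (y) mm, 26 to 60 mm above the bench, can be gripped from above across y. Head towards -x, tail towards +x, z up, y to the left looking along x. This point: middle of the plan, half-way up, 37 mm above the underside.
- blank_tail_face (a point): Middle of the base block's tail-end face (65 mm from the centre along the blank's +x, 13 mm above its underside); this face goes against the end stop.
- blank_side_face (a point): Middle of the base block's long side face on the blank's +y side (42 mm from the centre, 13 mm above its underside); this face goes against the side stop.
- blank: The same blank as a body, origin at the centre of its underside, axes as at blank_center. The bird's head block is 30 x 26 mm, its top 74 mm above the underside, 19 to 49 mm from the middle towards -x; a short beak and tail stick out beyond the body at the two ends.
- stop_corner (a point): Inner corner, at bench level, of two rigid fixed wooden stops forming an L (each 30 mm wide, 22 mm high). Side stop: 150 mm along -x, inner face at y = 0. End stop: 110 mm along -y, inner face at x = 0. The seated blank's centre is at x = -65, y = -42 mm here, its axes parallel to these. Fingers holding the bird more than 26 mm above the bench pass over the stops.
- side_stop: The longer stop, 150 x 30 x 22 mm, waxed, so that the blank slides along it with little friction; origin and axes as at stop_corner.
- end_stop: The shorter stop, 110 x 30 x 22 mm, waxed likewise; origin and axes as at stop_corner.
- jar: Loose amber glass jar, 60 mm across, 85 mm high, origin at the centre of its underside. Leave alone.
- gouge_a: Loose gouge lying flat beyond the blank, wooden handle 120 mm long towards its -x, 24 mm thick, steel blade 105 mm towards +x; origin on the bench below the ferrule. Leave alone.
- gouge_b: Loose gouge lying flat nearer the robot on the left, handle 120 mm towards its -x, blade 115 mm towards +x, 24 mm thick; origin on the bench below the ferrule. Leave alone.
- mallet: Loose dark wooden round mallet standing on its head, 90 mm across, 230 mm high, origin at the centre of its underside. Leave alone.
- offcut: Loose pale stick of wood, 140 (x) x 35 x 28 mm, origin at the centre of its underside. Leave alone.
- plain_block: Loose plain pale wooden block with nothing carved, 110 (x) x 75 x 50 mm, origin at the centre of its underside. Leave alone.
- stone: Loose sharpening stone in its wooden holder, 170 (x) x 60 x 30 mm, origin at the centre of its underside. Leave alone.

How it is judged:
By the outcome, as a careful person would: the job done as asked, in the order asked, and still so for the second after the job is handed in, while the arm keeps its last pose, push and grip.
It also fails if it takes over 48 s, if anything falls off the work surface, if the arm or the gripper's body presses on something with over 40 N, if the wrist force passes 120 N, or if a joint passes its speed limit or range.

ROBOT

A 6-joint arm with a two-finger parallel gripper is mounted at the origin on the work surface. World frame = base frame: x ahead of the robot, y to its left, z up, the work surface at z = 0. Lengths are in m, angles in rad, forces in N, time in s.
With the tool pointing down it reaches from about 0.25 to 0.775 m from the base axis. Payload 4 kg.
Tool frame: the origin (TCP) lies midway between the tips of the shut fingers; the grasp point (between the pads) lies 19 mm behind it; z points along the fingers, y is the line along which they close (so a half turn about z gives the same grasp; the last joint's range is limited). The gripper opens to 94 mm and grips with 3 to 60 N. Pads are 16 mm wide; open, the fingers measure 119 mm over their backs; the gripper's body (75 mm by 177 mm) begins 78 mm behind the grasp point.
Start: joints at [1.221, 0.087, 1.371, -0, 1.684, -0.103], TCP at [0.134, 0.533, 0.206] pointing down, gripper open.
Joint ranges: [-3.1, 3.1], [-0.76, 2.03], [0.27, 2.55], [-1.08, 4.22], [0.17, 2.65], [-2.57, 2.57]. Speed limits (rad/s): [2.79, 2.79, 3.14, 3.14, 3.14, 3.14].

INTERFACE

Orientations are given as [roll, pitch, yaw] about the fixed x, y, z axes, in that order (R = Rz(yaw) Ry(pitch) Rx(roll)).
In Python, from bench import get_obs, snapshot, close_job gives the robot as it stands. The module is installed in compiled form; this text tells all that it offers.
- The arm moves only by the tool drive_tool, never from a script. Its argument "commands" is a list of rows, each a list of 6 numbers: the shift along the tool's x, y, z in units of 0.04 m (1.0 is 0.04 m), then the turn, a rotation vector about the tool's x, y, z in units of 0.1 rad (1.0 is 0.1 rad). In form: [[dx, dy, dz, wx, wy, wz], ...]. A call has 1 to 20 rows; each row shifts and turns the commanded pose from where the row before left it, along the tool's axes as they then stand; what a row does not reach is not made up. A row lasts 1/8 s, in which the tool goes at most 62.5 mm and 10.7 degrees, less where a joint would pass 70% of its speed; a pose out of reach is approached as far as the arm can. A call with a number of a shift or a turn outside -1 to 1 is refused whole. A call with a gripper value outside its range is refused whole. "gripper" is the closure, from 0 (fully open) to 1 (shut), set as the call begins (left out, the last holds). The fingers move at their own pace and stop on an object; the grip force is fixed at half the most. Time passes only in rows, so rows that do not move let the fingers close. It gives the time, the measured TCP pose, the force, the opening and the grip force at its end, in the units of the state.
- get_obs(): the state, without advancing time (a new reading comes with each control period).
- snapshot(name): name is "scene" or "top" or "wrist"; returns a dict with "image" (384x512x3 uint8, blue, green, red), "range_z" (384x512 float32, m along the optical axis (not along the pixel's ray), 0 where there is no reading), "fx", "fy", "cx", "cy" (pixels), "rvec" (rotation vector, rad) and "tvec" (3), from world to camera coordinates, as OpenCV has them. Camera axes: x right, y down, z forward; pixel columns grow to the right and rows downward; lengths in m; the calibration is good to about 2 mm. A picture is of the moment at which its call begins.
- close_job(): hands the job in; it is judged then, once.
The state is a dict: "time": time; "joint_positions": joint angles; "qvel": joint speeds; "joint_torque": joint torques, N m; "tool_pos": TCP position; "ee_rot": TCP orientation; "wrist_force": force on the tool from outside, world axes, zero at the start; "wrist_torque": the same for the moment, N m; "width": finger opening in m; "finger_force": force on a finger pad.
Only numpy, scipy, OpenCV 4.12 (cv2) and the standard library are available. Lean on these libraries where they do the work, as an engineer would, in place of code of your own. Each camera call takes 0.05 s, during which the arm holds its last target. There are 200 camera calls.

## Working session

There is one attempt and no reset: what is moved stays moved. The work goes in short steps, Python scripts to look and compute and a tool call to move; the robot and the scene stay as the last step left them, time stands still between calls to the robot, and variables do not carry over. Pictures are saved under pics/ and viewed, at most 10 in all, crops included, and the job is handed in when it is done.

Besides the shell and the picture viewer there is one more tool, called as name([rows], argument=value, ...), one row to a line, values as JSON. drive_tool: Moves the arm, as the interface text tells. Its arguments: {"type":"object","properties":{"commands":{"type":"array"},"gripper":{"type":"number"}},"required":["commands"]}

```bash
mkdir -p pics
cat > h.py <<'E'
import numpy as np, cv2
from bench import get_obs, snapshot, close_job
def snap(n,f):
    s=snapshot(n); cv2.imwrite('pics/'+f+'.png',s['image']); np.save(f+'.npy',s,allow_pickle=True); return s
def load(f): return np.load(f+'.npy',allow_pickle=True).item()
def cloud(s):
    z=s['range_z']; v,u=np.mgrid[:z.shape[0],:z.shape[1]]
    c=np.stack([(u-s['cx'])/s['fx']*z,(v-s['cy'])/s['fy']*z,z],-1)
    R=cv2.Rodrigues(np.array(s['rvec'],float))[0]
    P=(c-np.array(s['tvec']).ravel())@R; P[z==0]=np.nan; return P
E
python3 - <<'E'
from h import *
print(get_obs())
s=snap('top','top'); snap('scene','scene')
P=cloud(s)
im=cv2.resize(s['image'],None,fx=1.5,fy=1.5,interpolation=cv2.INTER_CUBIC); cv2.imwrite('pics/top15.png',im)
for v in range(20,384,60): print([tuple(np.round(P[v,u],2)) for u in range(20,512,120)])
E
```

```text
{'time': 0.0, 'joint_positions': array([ 1.22088798e+00,  8.79380143e-02,  1.37225758e+00, -1.11106999e-05,
        1.68358661e+00, -1.03125840e-01]), 'qvel': array([-1.06485224e-03, -1.45955461e-03, -8.11447089e-05,  4.54008149e-04,
        8.78356355e-04, -1.39016381e-04]), 'joint_torque': array([ 5.78907002e-04, -3.40169334e+01, -3.02436447e+01,  7.19671114e-02,
        3.25993169e-02, -1.49271286e-04]), 'tool_pos': array([0.13418907, 0.53281114, 0.20431178]), 'ee_rot': array([-3.13941360e+00, -2.14414562e-04,  2.89480867e+00]), 'wrist_force': array([-0.42558477, -0.1443475 , -0.74567522]), 'wrist_torque': array([-0.03075923,  0.00518397, -0.05736308]), 'finger_force': 0.0, 'width': 0.09405671030781057}
[(np.float64(1.57), np.float64(1.16), np.float64(-0.75)), (np.float64(1.56), np.float64(0.53), np.float64(-0.75)), (np.float64(1.55), np.float64(-0.1), np.float64(-0.75)), (np.float64(1.54), np.float64(-0.74), np.float64(-0.75)), (np.float64(1.53), np.float64(-1.38), np.float64(-0.74))]
[(np.float64(0.88), np.float64(0.68), np.float64(0.01)), (np.float64(0.88), np.float64(0.31), np
[... 887 characters left out ...]
.05), np.float64(-0.0)), (np.float64(0.31), np.float64(-0.4), np.float64(0.0)), (np.float64(0.28), np.float64(-1.04), np.float64(-0.44))]
[(np.float64(0.16), np.float64(0.64), np.float64(-0.0)), (np.float64(0.16), np.float64(0.3), np.float64(0.0)), (np.float64(0.15), np.float64(-0.04), np.float64(0.01)), (np.float64(0.14), np.float64(-0.39), np.float64(0.0)), (np.float64(0.13), np.float64(-0.74), np.float64(-0.0))]
[(np.float64(0.01), np.float64(0.62), np.float64(0.0)), (np.float64(-0.0), np.float64(0.29), np.float64(0.0)), (np.float64(0.05), np.float64(-0.04), np.float64(0.21)), (np.float64(-0.03), np.float64(-0.38), np.float64(0.0)), (np.float64(-0.03), np.float64(-0.72), np.float64(0.0))]
```

View pics/top15.png

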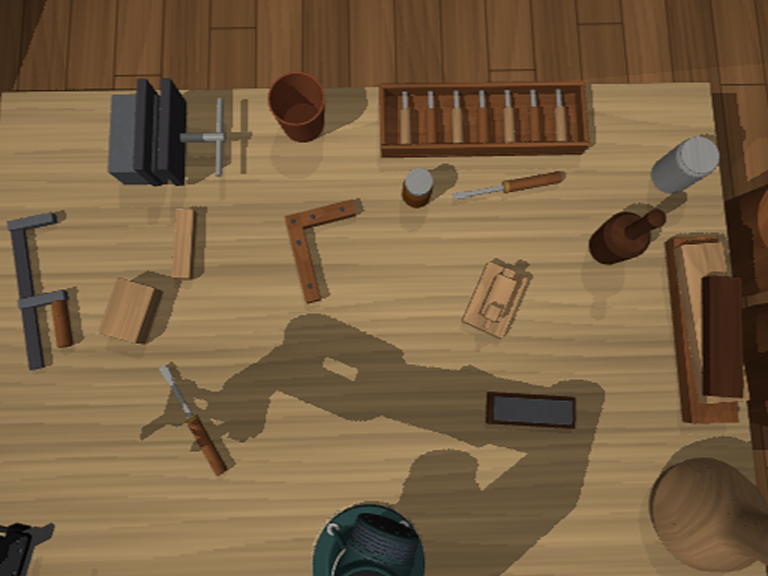

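View pics/scene.png

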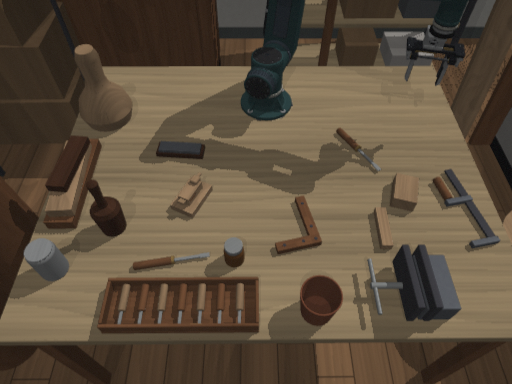

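The top view shows the blank at about (497,298), head down-image and tail up-image. The L of stops runs from its corner at about (300,225) down to (313,300) and right to (355,205). Next I'll measure both from the range data.

Run:
```python
from h import *
s=load('top'); P=cloud(s)
def crop(n,u0,u1,v0,v1):
    im=s['image'][v0:v1,u0:u1]; cv2.imwrite(f'pics/{n}.png',cv2.resize(im,None,fx=8,fy=8,interpolation=cv2.INTER_CUBIC))
def pts(u0,u1,v0,v1,a,b):
    Q=P[v0:v1,u0:u1].reshape(-1,3); return Q[(Q[:,2]>a)&(Q[:,2]<b)]
for n,bx,a,b in (('bl',(300,360,165,232),.012,.09),('body',(300,360,165,232),.05,.068),('head',(300,360,165,232),.069,.09),('stop',(185,245,128,207),.012,.03)):
    Q=pts(*bx,a,b); r=cv2.minAreaRect(Q[:,:2].astype(np.float32)); print(n,len(Q),r,Q[:,:2].mean(0),np.median(Q[:,2]))
    print(np.round(cv2.boxPoints(r),3).tolist())
Q=P[130:205,185:242];print(np.round(np.percentile(Q[...,2],[5,50,80,90,95,99]),4))
A=np.zeros((75,57),np.uint8);A[(Q[...,2]>.012)&(Q[...,2]<.03)]=1
# fit lines to inner faces
import sys
S=pts(185,245,128,207,.012,.03)
np.save('S.npy',S)
a=np.hstack([cv2.resize(s['image'][128:208,185:245],None,fx=7,fy=7,interpolation=3),cv2.resize(s['image'][162:242,300:350],None,fx=7,fy=7,interpolation=3)])
cv2.imwrite('pics/c.png',a)
# fit L model: angle, corner
from scipy.optimize import minimize
bg=P[128:207,185:245].reshape(-1,3); bg=bg[np.isfinite(bg[:,2])]
lab=(bg[:,2]>.011)
w=.0015
def box(x,y,x0,x1,y0,y1):
    g=lambda t:1/(1+np.exp(-np.clip(t/w,-50,50)))
    return g(x-x0)*g(x1-x)*g(y-y0)*g(y1-y)
def cost(p):
    d=bg[:,:2]-p[:2]; c,t=np.cos(p[2]),np.sin(p[2]); x=c*d[:,0]+t*d[:,1]; y=-t*d[:,0]+c*d[:,1]
    m=np.maximum(box(x,y,-.15,.03,0,.03),box(x,y,0,.03,-.11,.03)); return ((m-lab)**2).sum()
best=min((minimize(cost,[x,y,t],method='Nelder-Mead') for x in(.60,.64,.68) for y in(.18,.22) for t in(.15,.25,.35)),key=lambda r:r.fun)
print(best.x,best.fun,lab.sum())
bg=P[162:236,298:364].reshape(-1,3); bg=bg[np.isfinite(bg[:,2])]; lab=bg[:,2]>.013
def cost2(p):
    d=bg[:,:2]-p[:2]; c,t=np.cos(p[2]),np.sin(p[2]); x=c*d[:,0]+t*d[:,1]; y=-t*d[:,0]+c*d[:,1]
    return ((box(x,y,-.065,.065,-.042,.042)-lab)**2).sum()
m=bg[lab].mean(0)
best=min((minimize(cost2,[m[0],m[1],t],method='Nelder-Mead') for t in(-.6,-.45,-.3)),key=lambda r:r.fun)
print(best.x,best.fun,lab.sum())
```

```text
bl 1290 ((0.48668211698532104, -0.25690507888793945), (0.08441146463155746, 0.13151413202285767), 63.860416412353516) [ 0.4841041  -0.25288336] 0.029910459507837016
[[0.4090000092983246, -0.26600000262260437], [0.5270000100135803, -0.3240000009536743], [0.5640000104904175, -0.24799999594688416], [0.44600000977516174, -0.1899999976158142]]
body 395 ((0.48730841279029846, -0.2572590708732605), (0.04105529934167862, 0.1174071878194809), 64.66181945800781) [ 0.49664407 -0.26064877] 0.06144113125864205
[[0.42500001192092896, -0.25099998712539673], [0.5320000052452087, -0.3009999990463257], [0.5490000247955322, -0.2639999985694885], [0.4429999887943268, -0.21400000154972076]]
head 110 ((0.4485175609588623, -0.2379882037639618), (0.025465216487646103, 0.0462472066283226), 65.69285583496094) [ 0.453276   -0.23981049] 0.07434395963324739
[[0.421999990940094, -0.23999999463558197], [0.46399998664855957, -0.2590000033378601], [0.4749999940395355, -0.23600000143051147], [0.43299999833106995, -0.21699999272823334]]
stop 1004 ((0.5934281945228577, 0.06786347180604935), (0.1820271611213684, 0.13979052007198334), 13.416727066040039) [0.61285955 0.10074331] 0.023684905492100884
[[0.48899999260902405, 0.11500000208616257], [0.5210000276565552, -0.020999999716877937], [0.6980000138282776, 0.020999999716877937], [0.6660000085830688, 0.15700000524520874]]
[nan nan nan nan nan nan]
[0.64451717 0.17523173 0.02483304] 806.4342245432391 1014
[ 0.48664426 -0.25729687 -0.451891  ] 40.127360535610656 1288
```

View pics/c.png

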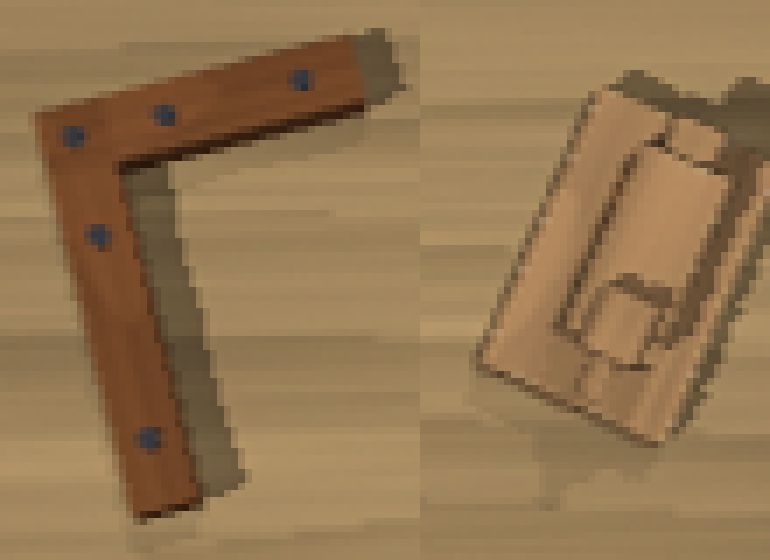

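The stop corner is at about (0.644, 0.121), yaw 0.234, and the blank at (0.487, -0.257), yaw -0.452. Sizes and heights match the given ones. Now I move above the blank.

drive_tool([
  [0,0,0,0,0,1],
  [0,0,0,0,0,1],
  [-0.92,-0.77,0,0,0,0],
  [-0.92,-0.77,0,0,0,0],
  [-0.92,-0.77,0,0,0,0],
  [-0.92,-0.77,0,0,0,0],
  [-0.92,-0.77,0,0,0,0],
  [-0.92,-0.77,0,0,0,0],
  [-0.92,-0.77,0,0,0,0],
  [-0.92,-0.77,0,0,0,0],
  [-0.92,-0.77,0,0,0,0],
  [-0.92,-0.77,0,0,0,0],
  [-0.92,-0.77,0,0,0,0],
  [-0.92,-0.77,0,0,0,0],
  [-0.92,-0.77,0,0,0,0],
  [-0.92,-0.77,0,0,0,0],
  [-0.92,-0.77,0,0,0,0],
  [-0.92,-0.77,0,0,0,0],
  [-0.92,-0.77,0,0,0,0],
  [-0.92,-0.77,0,0,0,0],
], gripper=0)

```text
time: 2.6
tool_pos: [0.4925, -0.2542, 0.2048]
ee_rot: [3.141, -0.001, 2.695]
wrist_force: [0.4, 0.2, 0.5]
width: 0.0941
finger_force: 0.0
```

```bash
cat >> h.py <<'E'
from scipy.spatial.transform import Rotation as Ro
def rel(target,yaw):
    o=get_obs(); R=Ro.from_euler('xyz',o['ee_rot']); Rt=Ro.from_euler('xyz',[np.pi,0,yaw])
    d=np.array(target)-o['tool_pos']
    print('t',o['time'],'pos',o['tool_pos'].round(4),'rot',o['ee_rot'].round(3),'F',o['wrist_force'].round(1),'w',round(o['width'],4),'ff',o['finger_force'])
    print('shift u in cur axes',(R.inv().apply(d)/.04).round(2),'in target axes',(Rt.inv().apply(d)/.04).round(2),'turn u',((R.inv()*Rt).as_rotvec()/.1).round(2))
E
python3 - <<'E'
from h import *
from scipy.optimize import minimize
s=snap('wrist','w1'); P=cloud(s)
Q=P.reshape(-1,3); Q=Q[np.isfinite(Q[:,0])]; c=np.array([.487,-.257]); Q=Q[np.linalg.norm(Q[:,:2]-c,axis=1)<.12]
for a,b in ((.012,.09),(.05,.068),(.069,.09)):
    q=Q[(Q[:,2]>a)&(Q[:,2]<b)]; r=cv2.minAreaRect(q[:,:2].astype(np.float32)); print(len(q),np.round(r[0],4),np.round(r[1],4),round(r[2],2))
rel([.4866,-.257,.031],np.pi-.452)
E
```

```text
7698 [ 0.4845 -0.2582] [0.0841 0.1303] 64.14
2586 [ 0.4818 -0.2572] [0.0411 0.1246] 65.32
760 [ 0.4472 -0.24  ] [0.0258 0.0454] 64.41
t 2.65 pos [ 0.4938 -0.2594  0.2032] rot [-3.139  0.     2.691] F [ 1.9 -3.9  0.1] w 0.094 ff 0.0
shift u in cur axes [ 0.19 -0.01  4.3 ] in target axes [ 0.19 -0.02  4.3 ] turn u [-0.03  0.    0.01]
```

View pics/w1.png

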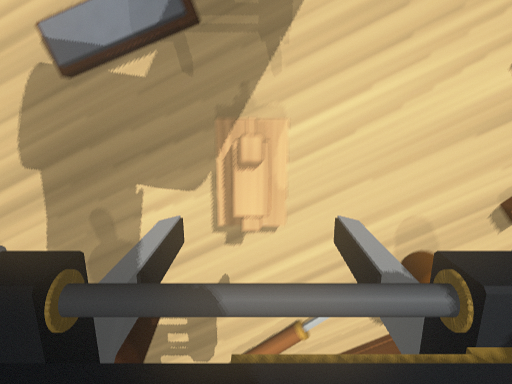

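The wrist view shows the blank between and ahead of the fingers, with its centre at about (250,172) and its long axis across the closing line. The range fit gives (0.485, -0.258), yaw -0.451. I descend and grip.

drive_tool([
  [0.21,-0.05,0.5,0,0,0],
  [0,0,0.8,0,0,0],
  [0,0,0.8,0,0,0],
  [0,0,0.8,0,0,0],
  [0,0,0.6,0,0,0],
  [0,0,0.4,0,0,0],
  [0,0,0.3,0,0,0],
  [0,0,0,0,0,0],
  [0,0,0,0,0,0],
])

```text
time: 3.78
tool_pos: [0.4844, -0.2514, 0.0385]
ee_rot: [-3.141, 0.002, 2.695]
wrist_force: [0.3, 0.5, 0.2]
width: 0.0939
finger_force: 0.0
```

drive_tool([
  [0,0,0,0,0,0],
  [0,0,0,0,0,0],
  [0,0,0,0,0,0],
  [0,0,0,0,0,0],
  [0,0,0,0,0,0],
  [0,0,0,0,0,0],
  [0,0,0,0,0,0],
  [0,0,0,0,0,0],
], gripper=1)

```text
time: 4.78
tool_pos: [0.4837, -0.2512, 0.0374]
ee_rot: [-3.141, -0.0, 2.695]
wrist_force: [-0.3, -0.9, 0.2]
width: 0.0402
finger_force: 30.0
```

Run:
```python
from h import *
c=np.array([.6438,.1208]);t=.234;X=np.array([np.cos(t),np.sin(t)]);Y=np.array([-X[1],X[0]])
g=c-.090*X-.067*Y
rel([*g,.033],np.pi+t)
rel([*(c-.065*X-.042*Y),.033],np.pi+t)
```

```text
t 4.775 pos [ 0.4837 -0.2512  0.0374] rot [-3.141 -0.     2.695] F [-0.3 -0.9  0.2] w 0.0402 ff 29.996905624866486
shift u in cur axes [1.1  7.4  0.11] in target axes [-3.8   6.44  0.11] turn u [-0.   -0.   -6.81]
t 4.775 pos [ 0.4837 -0.2512  0.0374] rot [-3.141 -0.     2.695] F [-0.3 -0.9  0.2] w 0.0402 ff 29.996905624866486
shift u in cur axes [1.01 8.28 0.11] in target axes [-4.42  7.07  0.11] turn u [-0.   -0.   -6.81]
```

drive_tool([
  [0,0,0.05,0,0,0],
  [0,0,0,0,0,-0.4],
  [0,0,0,0,0,-0.8],
  [0,0,0,0,0,-0.8],
  [0,0,0,0,0,-0.8],
  [0,0,0,0,0,-0.8],
  [0,0,0,0,0,-0.8],
  [0,0,0,0,0,-0.8],
  [0,0,0,0,0,-0.8],
  [0,0,0,0,0,-0.8],
  [0,0,0,0,0,0],
  [0,0,0,0,0,0],
])

```text
time: 6.28
tool_pos: [0.4852, -0.2512, 0.0374]
ee_rot: [-3.14, 0.003, -2.908]
wrist_force: [0.4, 1.2, 5.8]
width: 0.0398
finger_force: 30.0
```

Run:
```python
from h import *
c=np.array([.6438,.1208]);t=.234;X=np.array([np.cos(t),np.sin(t)]);Y=np.array([-X[1],X[0]])
g=c-.090*X-.067*Y
rel([*g,.033],np.pi+t)
```

```text
t 6.275 pos [ 0.4852 -0.2512  0.0374] rot [-3.140e+00  3.000e-03 -2.908e+00] F [0.4 1.2 5.8] w 0.0398 ff 30.000874400138855
shift u in cur axes [-3.76  6.45  0.11] in target axes [-3.76  6.45  0.11] turn u [-0.01  0.03 -0.  ]
```

drive_tool([
  [-0.19,0.32,0,0,0,0],
  [-0.34,0.58,0,0,0,0],
  [-0.36,0.62,0,0,0,0],
  [-0.36,0.62,0,0,0,0],
  [-0.36,0.62,0,0,0,0],
  [-0.36,0.62,0,0,0,0],
  [-0.36,0.62,0,0,0,0],
  [-0.36,0.62,0,0,0,0],
  [-0.36,0.62,0,0,0,0],
  [-0.36,0.62,0,0,0,0],
  [-0.25,0.43,0,0,0,0],
  [-0.1,0.16,0,0,0,0],
  [0,0,0,0,0,0],
  [0,0,0,0,0,0],
])

```text
time: 8.02
tool_pos: [0.572, 0.0358, 0.0374]
ee_rot: [3.141, 0.004, -2.908]
wrist_force: [-0.7, 1.1, 5.6]
width: 0.04
finger_force: 30.0
```

Run:
```python
from h import *
c=np.array([.6438,.1208]);t=.234;X=np.array([np.cos(t),np.sin(t)]);Y=np.array([-X[1],X[0]])
rel([*(c-.065*X-.042*Y),.033],np.pi+t)
s=snap('wrist','w2'); P=cloud(s); s2=snap('top','top2')
cv2.imwrite('pics/p2.png',np.hstack([s['image'],cv2.resize(s2['image'][110:220,190:275],None,fx=3.49,fy=3.49,interpolation=3)]))
```

```text
t 8.025 pos [0.572  0.0358 0.0374] rot [ 3.141  0.004 -2.908] F [-0.7  1.1  5.6] w 0.04 ff 29.999093413352966
shift u in cur axes [-0.61  0.6   0.11] in target axes [-0.61  0.6   0.11] turn u [0.01 0.04 0.  ]
```

View pics/p2.png

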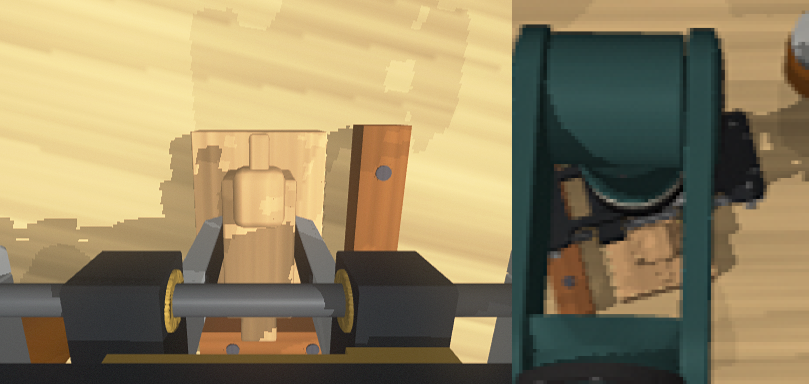

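The wrist view shows the blank held, its side edge at u≈326, with the side stop's inner edge at u≈360 leaning slightly. I'll measure the gap and the relative angle.

Run:
```python
from h import *
s=load('w2'); P=cloud(s)
# per row edges in stop/tool frame
z=P[...,2]
pb=[];ps=[];pb0=[]
for v in range(138,245,3):
    r=z[v]
    b=[u for u in range(180,345) if .019<r[u]<.033]
    st=[u for u in range(335,420) if .015<r[u]<.031 and u>340]
    if b: pb.append(P[v,max(u for u in b if u<340)]); 
    if v<215 and b: pb0.append(P[v,min(b)])
    if st: ps.append(P[v,min(st)]); 
he=[]
for u in range(200,320,4):
    c=[v for v in range(115,160) if .019<z[v,u]<.033]
    if c: he.append(P[min(c),u])
es=[]
for u in list(range(215,235,2))+list(range(285,310,2)):
    print(u,[(v,*np.round(P[v,u],3).tolist()) for v in range(318,350,6)]) if u in(219,301) else 0
for n,p in(('blank +y edge',pb),('blank -y edge',pb0),('stop inner',ps),('head edge',he)):
    p=np.array(p); l=cv2.fitLine(p[:,:2].astype(np.float32),cv2.DIST_HUBER,0,.001,.001).ravel()
    print(n,len(p),l.round(4),'ang',np.degrees(np.arctan(l[1]/l[0])).round(2),'z',np.median(p[:,2]).round(4))
```

```text
219 [(318, 0.663, 0.025, 0.006), (324, 0.663, 0.026, 0.013), (330, 0.662, 0.027, 0.021), (336, 0.666, 0.028, 0.023), (342, 0.672, 0.029, 0.022), (348, 0.676, 0.03, 0.023)]
301 [(318, 0.647, 0.088, 0.008), (324, 0.648, 0.088, 0.014), (330, 0.648, 0.087, 0.021), (336, 0.652, 0.087, 0.022), (342, 0.656, 0.089, 0.023), (348, 0.662, 0.09, 0.023)]
blank +y edge 33 [0.973  0.2307 0.5362 0.07  ] ang 13.34 z 0.026
blank -y edge 26 [ 0.9723  0.2336  0.5542 -0.0111] ang 13.51 z 0.0263
stop inner 36 [0.972  0.235  0.5387 0.095 ] ang 13.59 z 0.0158
head edge 30 [ 0.2324 -0.9726  0.5131  0.0214] ang -76.56 z 0.026
```

drive_tool([
  [-0.12,0.2,0,0,0,0],
  [-0.12,0.2,0,0,0,0],
  [-0.08,0.12,0,0,0,0],
  [-0.05,0.05,0,0,0,0],
  [-0.05,0.05,0,0,0,0],
  [-0.03,0.03,0,0,0,0],
  [0,0,0,0,0,0],
  [0,0,0,0,0,0],
])

```text
time: 9.12
tool_pos: [0.5822, 0.0623, 0.0375]
ee_rot: [-3.138, 0.0, -2.908]
wrist_force: [-3.6, -5.3, 7.9]
width: 0.0401
finger_force: 30.0
```

drive_tool([
  [-0.04,0.04,0,0,0,0],
  [-0.04,0.04,0,0,0,0],
  [-0.03,0.03,0,0,0,0],
  [0,0,0,0,0,0],
  [0,0,0,0,0,0],
  [0,0,0,0,0,0],
])

```text
time: 9.88
tool_pos: [0.583, 0.0625, 0.0374]
ee_rot: [-3.131, -0.008, -2.91]
wrist_force: [-9.3, -15.5, 12.1]
width: 0.0399
finger_force: 30.0
```

Run:
```python
from h import *
o=get_obs(); print(o)
s=snap('wrist','w3'); P=cloud(s); z=P[...,2]
c=cv2.resize(s['image'][110:360,170:420],None,fx=2.4,fy=2.4,interpolation=3);cv2.imwrite('pics/p3.png',c)
X=np.array([.9725,.233]);Y=np.array([-.233,.9725])
he=[];sd=[]
for u in range(200,320,4):
    k=[v for v in range(100,200) if .019<z[v,u]<.033]
    if k: he.append(P[min(k),u])
he=np.array(he); l=cv2.fitLine(he[:,:2].astype(np.float32),2,0,.001,.001) if 0 else cv2.fitLine(he[:,:2].astype(np.float32),cv2.DIST_HUBER,0,.001,.001).ravel()
print('head edge ang',np.degrees(np.arctan(l[1]/l[0])),'tail X',l[2:]@X+.13,'stop .6503')
T=(P[...,2]>.024)&(P[...,2]<.030)
pl=P[140:215,195:320].reshape(-1,3); pl=pl[(pl[:,2]>.02)&(pl[:,2]<.033)]
A=np.c_[(pl[:,:2]-pl[:,:2].mean(0))@np.c_[X,Y],np.ones(len(pl))]; print('top plane slope x,y,z',np.linalg.lstsq(A,pl[:,2],rcond=None)[0])
```

```text
{'time': 9.875, 'joint_positions': array([ 0.01763955,  0.26189308,  1.50952706, -0.01268069,  1.37584759,
       -1.78186806]), 'qvel': array([-1.56661742e-03,  2.03089788e-04, -2.47845538e-03, -9.69647205e-05,
       -4.20848190e-04, -8.03481861e-05]), 'joint_torque': array([  8.89817208, -32.85179973, -27.56296992,   5.03659353,
        -3.28743026,  -0.05381746]), 'tool_pos': array([0.58296145, 0.06253042, 0.03740687]), 'ee_rot': array([-3.13063399, -0.00816745, -2.91043434]), 'wrist_force': array([ -9.28535861, -15.54682538,  12.14919715]), 'wrist_torque': array([-2.78887463,  1.73497431, -0.08211238]), 'finger_force': 30.008617043495178, 'width': 0.03991360520232804}
head edge ang -76.54897 tail X 0.650292887184769 stop .6503
top plane slope x,y,z [-0.00360174 -0.003608    0.02675693]
```

View pics/p3.png

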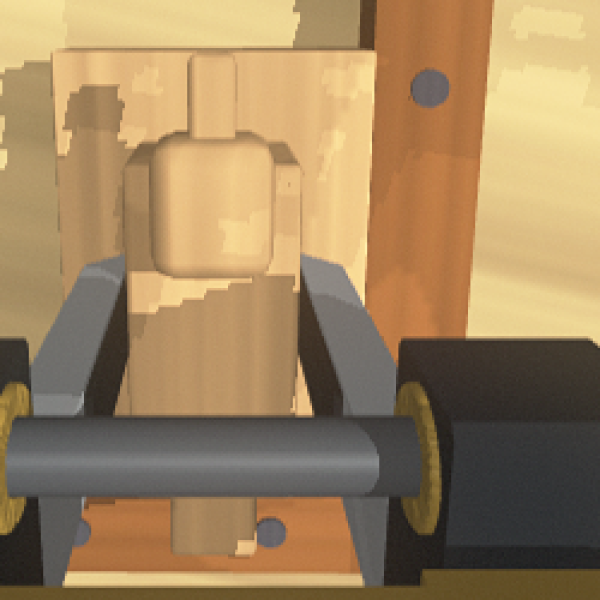

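The blank sits against both stops: the side seam is closed along u≈370 in the crop, and the tail face agrees with the end stop by measurement. It is flat and aligned, with about 13 N on each stop. I'm handing the job in.

```bash
python3 -c "
from h import *
print(close_job())"
```

```text
the job is handed in; nothing more can be done
None
```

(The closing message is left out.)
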